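# Hang the ear defenders back on the rail

### The arm

A 7-joint arm with a two-finger parallel gripper is mounted at the origin on the work surface. World frame = base frame: x ahead of the robot, y to its left, z up, the work surface at z = 0. Lengths are in m, angles in rad, forces in N, time in s.
With the tool pointing down it reaches from about 0.4 to 0.85 m from the base axis. Payload 4.5 kg.
Tool frame: the origin (TCP) lies midway between the tips of the shut fingers; the grasp point (between the pads) lies 19 mm behind it; z points along the fingers, y is the line along which they close (so a half turn about z gives the same grasp; the last joint's range is limited). The gripper opens to 88 mm and grips with 3 to 60 N. Pads are 18 mm wide; open, the fingers measure 123 mm over their backs; the gripper's body (75 mm by 187 mm) begins 45 mm behind the grasp point.
Start: joints at [1.259, 0.689, -0.195, 1.565, 0.157, 0.902, -0.215], TCP at [0.212, -0.588, 0.239] pointing down, gripper open.
Joint ranges: [-3.01, 3.01], [-0.46, 2.08], [-1.47, 1.51], [0.13, 2.56], [-1, 4.14], [0.04, 2.09], [-2.66, 2.66]. Speed limits (rad/s): [2.57, 2.57, 3.14, 3.14, 3.14, 3.14, 3.14].

### API

Orientations are given as a unit quaternion [x, y, z, w].
In Python, from plant import r gives the robot as it stands.
- The arm moves only by the tool carry_out, never from a script. Its argument "plan" is a list of rows, each an object with "rot": the turn, a rotation vector about the tool's x, y, z in rad, a list of three; "xyz": the shift along the tool's x, y, z in m, a list of three; "grip": the closure in counts, from 0 (fully open) to 255 (shut). In form: [{"rot": [wx, wy, wz], "xyz": [dx, dy, dz], "grip": grip}, ...]. A call has 1 to 8 rows; each row is the pose to reach, as a shift and turn from the pose commanded when the call began, along the tool's axes at that moment; what a row does not reach only later rows make up. A row lasts 1/12 s, in which the tool goes at most 41.7 mm and 7.16 degrees, less where a joint would pass 70% of its speed; a pose out of reach is approached as far as the arm can. A call with a gripper value outside its range is refused whole. The fingers move at their own pace and stop on an object; "squeeze" is the grip in N (left out, the last holds). Time passes only in rows, so rows that repeat a pose let the fingers close. It gives the time, the measured TCP pose, the force, the opening and the grip force at its end, in the units of the state.
- r.get_state(): the state, without advancing time (a new reading comes with each control period).
- r.snapshot(name): name is "scene" or "side" or "wrist"; returns the picture (480x640x3 uint8, red, green, blue); there is no depth.
- r.camera_params(name): a dict with "fx", "fy", "cx", "cy" (pixels), "position" and "attitude" of the camera in the world; the wrist camera has in their place "hand_eye" (4x4, takes a point from camera to tool coordinates, whose origin is the TCP and whose axes are the flange's). Camera axes: x right, y down, z forward; pixel columns grow to the right and rows downward; lengths in m; the calibration is good to about 2 mm. A picture is of the moment at which its call begins: read the wrist's pose just before it. camera_params takes no time and is no camera call.
- r.finish_job(): hands the job in; it is judged then, once.
The state is a dict: "clock": time; "q": joint angles; "qd": joint speeds; "joint_torque": joint torques, N m; "tool_pos": TCP position; "eef_rot": TCP orientation; "contact_force": force on the tool from outside, world axes, zero at the start; "moment": the same for the moment, N m; "opening": opening from 0.0 (shut) to 1.0 (fully open); "finger_force": force on a finger pad.
Only numpy, scipy, OpenCV 4.12 (cv2) and the standard library are available. Lean on these libraries where they do the work, as an engineer would, in place of code of your own. Each camera call takes 0.05 s, during which the arm holds its last target. There are 200 camera calls.

### The job

Hang the ear defenders that stand loose on the bench on the steel rail, in the middle, between the two pairs that already hang there: slide those along the bar to make room, without lifting them off it. In the end all three pairs hang straight and still astride the bar, one cup on each side, none touching another; lower the pair onto the bar rather than letting it drop, and do not shift or knock over the other things on the bench.

Things in the scene. Friction and masses are not known exactly. Their poses are not given: they have to be found in the camera images.
- rail: Low hanging rail fixed to the bench: level round steel bar, 16 mm in diameter, top 156 mm above the bench. Origin on the bench below the bar's middle; y runs along the bar, z up. The bar is 340 mm long between two stop discs 44 mm in diameter (inner faces at y = -170 and +170 mm); 16 mm posts carry it at y = -150 and +150 mm.
- loose_pair_mid (a point): The loose ear defenders, rigid, standing on their cups on the bench: 142 mm wide (own x, cup to cup), 70 mm deep (y), 160 mm high (z), 0.15 to 0.3 kg, front and back alike. The point is their middle, half-way up, 80 mm above the cups' bottoms. Each cup is a block 80 mm high, 70 mm along y, x = 27 to 67 mm from the middle: 54 mm lie free between the cups.
- loose_pair_crown (a point): Centre of the loose pair's crown pad, 70 mm above its middle, same axes. The pad is 30 mm across (y) and 20 mm thick (z, 10 mm up and down from here), flat for 44 mm along x, then sloping down: grip it across its 30 mm from above. Hung up, its underside lies on the bar, so fingers reaching below the underside meet the bar; the cups then end 16 mm above the bench.
- right_pair_mid (a point): Middle of the pair that hangs on the rail at the right (-y) side; same shape, size and axes as the loose pair, y about along the bar, crown pad (centre 70 mm above this point) lying on the bar. Pushed sideways at the crown pad (1 to 4 N) it slides along the bar, at most until its middle is 155 mm from the rail's middle, where the pad meets the stop disc.
- left_pair_mid (a point): Middle of the pair that hangs next to it at the left (+y) side; same shape, size and axes, slides in the same way. At the start the middles of the two hanging pairs are 90 to 125 mm apart, too close for a third pair, 70 mm deep, between them.
- wash_bottle: Bystander, beside the loose pair: white plastic bottle, 64 mm in diameter, 190 mm high. Origin at the centre of its underside.
- jar: Bystander, on the other side of the loose pair: amber glass jar with black lid, 56 mm in diameter, 85 mm high. Origin at the centre of its underside.
- reagent_bottle: Bystander in front of the rail: amber glass bottle, 68 mm in diameter, 200 mm high. Origin at the centre of its underside.
- dish_stack: Bystander in front of the rail: stack of clear culture dishes, 90 mm in diameter, 56 mm high. Origin at the centre of its underside.
- slide_box: Bystander in front of the rail: flat grey box with white lid, 85 x 100 x 36 mm. Origin at the centre of its underside.
- microscope: Fixed equipment at the right side: white stereo microscope, 300 mm along x, 200 mm along y, 375 mm high, its eyepieces reaching 30 mm beyond the base towards the robot. Origin on the bench under the centre of its base.
There are look-alikes about, which are no part of the job. Leave any red look-alike of the part that bears left_pair_mid alone.

How it is judged:
At the end, for the whole second after the job is handed in: All three pairs hang astride the bar (middle within 30 mm of it sideways, 80 to 110 mm above the bench), upright within 0.25 rad and at rest (30 mm/s, 0.3 rad/s); the loose one hangs between the other two, at least 60 mm from the middle of each; no pair touches another (contact force between each of loose_pair, right_pair, left_pair and rail above 0.8 N and x of loose_pair_mid in the frame of rail between -0.03 and 0.03 m and z of loose_pair_mid in the frame of rail between 0.08 and 0.11 m and angle between each of loose_pair_mid, right_pair_mid, left_pair_mid's own z axis and vertical below 0.25 rad and linear speed of each of loose_pair, right_pair, left_pair below 0.03 m/s and angular speed of each of loose_pair, right_pair, left_pair below 0.3 rad/s and x of right_pair_mid in the frame of rail between -0.03 and 0.03 m and z of right_pair_mid in the frame of rail between 0.08 and 0.11 m and x of left_pair_mid in the frame of rail between -0.03 and 0.03 m and z of left_pair_mid in the frame of rail between 0.08 and 0.11 m and y of loose_pair_mid in the frame of right_pair_mid above 0.06 m and y of loose_pair_mid in the frame of left_pair_mid below -0.06 m and contact force between loose_pair and right_pair below 0.05 N and contact force between each of loose_pair, right_pair and left_pair below 0.05 N).
It fails at once if a hanging pair is lifted off the bar (more than 25 mm up) (z of any of right_pair_mid, left_pair_mid in the frame of rail above 0.121 m).
It fails at once if the loose pair is dropped (out of the fingers and falling faster than 0.5 m/s, that is from more than 13 mm) (linear speed of loose_pair above 0.5 m/s and contact force between the fingers and loose_pair below 0.1 N).
It fails at once if another thing on the bench is shifted by more than 30 mm or knocked over (distance of any of wash_bottle, jar, reagent_bottle, dish_stack, slide_box from where it was at the start of the episode above 0.03 m or angle between any of wash_bottle, jar, reagent_bottle, dish_stack, slide_box's own z axis and vertical above 0.5 rad).
It also fails if it takes over 58 s, if anything falls off the work surface, if the arm or the gripper's body presses on something with over 40 N, if the wrist force passes 120 N, or if a joint passes its speed limit or range.

## Working session

There is one attempt and no reset: what is moved stays moved. The work goes in short steps, Python scripts to look and compute and a tool call to move; the robot and the scene stay as the last step left them, time stands still between calls to the robot, and variables do not carry over. Pictures are saved under pics/ and viewed, at most 10 in all, crops included, and the job is handed in when it is done.

Besides the shell and the picture viewer there is one more tool, called after "Call:" as a command line: name --argument value ..., lists and objects as JSON in quotes. carry_out: Moves the arm, as the interface text tells. Its arguments: {"type":"object","properties":{"plan":{"type":"array"},"squeeze":{"type":"number"}},"required":["plan"]}

```bash
mkdir -p pics; ls
python3 - <<'E'
from plant import r
import cv2,numpy as np
s=r.get_state();print({k:np.round(v,3).tolist() for k,v in s.items()})
for n in("scene","side","wrist"):
    im=r.snapshot(n);cv2.imwrite(f"pics/{n}0.png",im[:,:,::-1])
    print(n,{k:np.round(v,4).tolist() for k,v in r.camera_params(n).items()})
E
```

```text
pics
{'clock': 0.0, 'q': [1.259, 0.69, -0.195, 1.566, 0.157, 0.902, -0.215], 'qd': [-0.001, 0.001, -0.0, 0.002, 0.001, 0.002, 0.002], 'joint_torque': [-0.001, -52.757, -1.267, -15.343, -0.053, 0.007, 0.0], 'tool_pos': [0.212, -0.587, 0.238], 'eef_rot': [0.985, 0.172, -0.0, -0.001], 'contact_force': [0.068, -1.091, 0.806], 'moment': [-0.032, 0.058, 0.004], 'finger_force': 0.0, 'opening': 1.0}
scene {'fx': 436.392, 'fy': 436.392, 'cx': 320.2761, 'cy': 240.4569, 'position': [1.1425, -0.3288, 0.8548], 'attitude': [0.7713, 0.5199, -0.1977, -0.3094]}
side {'fx': 470.4939, 'fy': 470.4939, 'cx': 315.0537, 'cy': 243.8704, 'position': [0.0962, 0.9361, 0.8084], 'attitude': [-0.1751, 0.8587, -0.4727, 0.093]}
wrist {'fx': 343.9917, 'fy': 343.9917, 'cx': 319.7436, 'cy': 246.6423, 'hand_eye': [[-0.0007, -0.96, -0.2799, 0.0723], [1.0, -0.0004, -0.001, -0.0001], [0.0009, -0.2799, 0.96, -0.1461], [0.0, 0.0, 0.0, 1.0]]}
```

View pics/scene0.png

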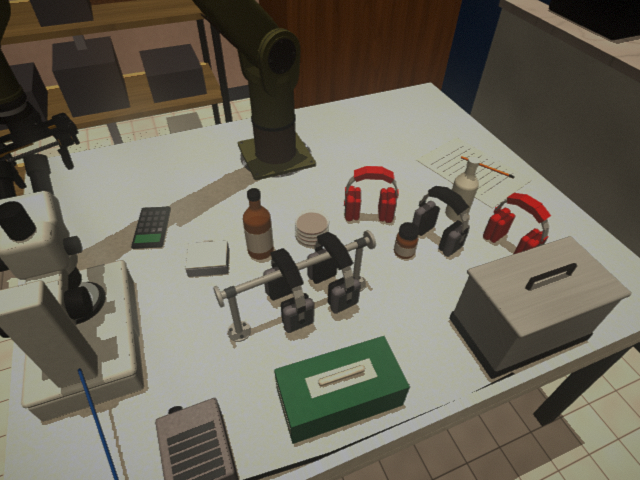

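View pics/side0.png

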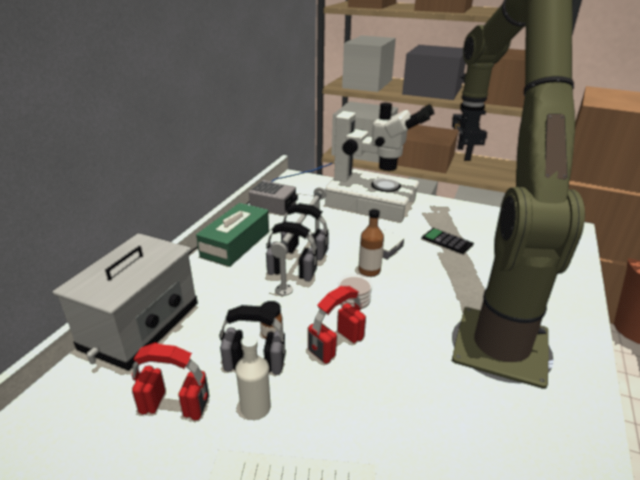

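Scene: black pairs hang on the rail at (285,280) and (328,255). Three pairs stand loose, at (445,215) black, (370,195) red and (518,225) red. The black one fits: it matches the hanging pairs and stands between the wash bottle (465,190) and the jar (406,240). The red ones are look-alikes. I'll confirm this in enlarged crops.

Run:
```python
import cv2
a=cv2.imread("pics/scene0.png")[150:350,210:475];cv2.imwrite("pics/c1.png",cv2.resize(a,None,fx=3,fy=3,interpolation=2))
a=cv2.imread("pics/side0.png")[180:400,200:400];cv2.imwrite("pics/c2.png",cv2.resize(a,None,fx=2.7,fy=2.7,interpolation=2))
```

```text
(no output)
```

View pics/c1.png

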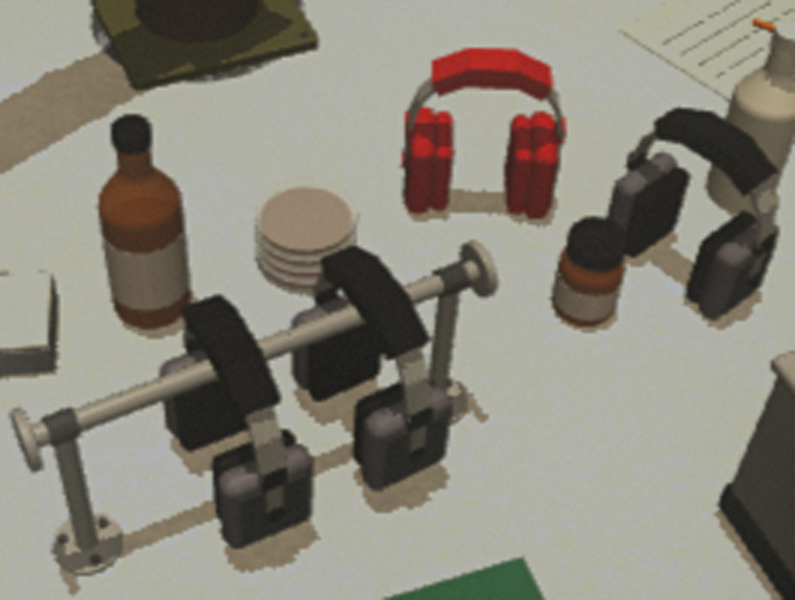

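View pics/c2.png

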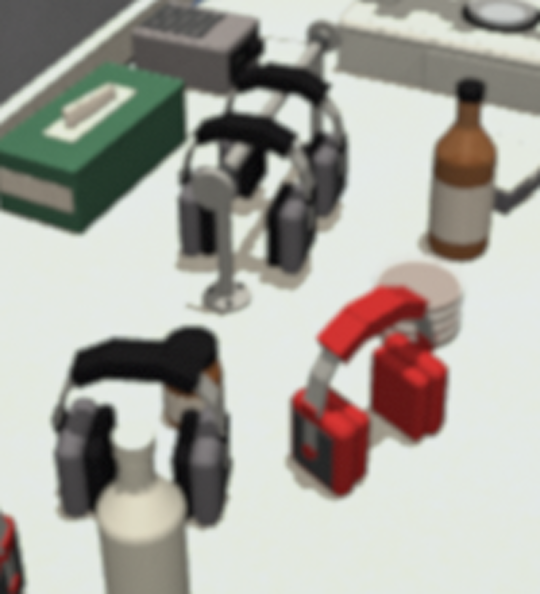

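The crops confirm it: the black loose pair's crown is at about scene (449,199), with the jar in front and the wash bottle behind. The bar runs from (220,297) to (370,239).

```bash
cat > h.py <<'E'
from plant import r
import numpy as np,cv2
from scipy.spatial.transform import Rotation as R
def cam(n,s=None):
    p=r.camera_params(n);K=np.array([p["fx"],p["fy"],p["cx"],p["cy"]])
    if "hand_eye" in p:
        s=s or r.get_state();H=np.array(p["hand_eye"]);T=np.eye(4);T[:3,:3]=R.from_quat(s["eef_rot"]).as_matrix();T[:3,3]=s["tool_pos"];T=T@H
        return K,T[:3,:3],T[:3,3]
    return K,R.from_quat(p["attitude"]).as_matrix(),np.array(p["position"])
def plane(c,uv,z):
    K,M,t=c;d=M@[(uv[0]-K[2])/K[0],(uv[1]-K[3])/K[1],1];return t+d*(z-t[2])/d[2]
def proj(c,P):
    K,M,t=c;q=M.T@(np.array(P)-t);return np.round([K[0]*q[0]/q[2]+K[2],K[1]*q[1]/q[2]+K[3]],1)
E
python3 - <<'E'
from h import *
S=cam("scene");D=cam("side")
f=lambda u,v:(u/3+210,v/3+150)
g=lambda u,v:(u/2.7+200,v/2.7+180)
for n,uv,z in [("railL",(478,268),.148),("railR",(27,438),.148),("postLbase",(455,398),.003),("postRbase",(86,548),.003),
 ("rightpad c",(228,343),.176),("leftpad c",(372,288),.176),("loosepad c",(716,140),.16),("loose cupbot1",(650,255),0),("cupbot2",(715,318),0),("wash base",(745,215),0),("jarlid",(597,240),.085),("reag cap",(131,133),.2),("dish",(305,215),.056),("red crown",(490,70),.16)]:
    p=plane(S,f(*uv),z);print(n,p.round(3),proj(D,p))
for n,uv,z in [("loosepad",(140,355),.16),("leftpad",(245,125),.176),("rightpad",(280,75),.176),("railL",(213,188),.148),("railR",(322,38),.148),("wash top",(135,435),.19),("jarlid",(190,345),.085),("reag cap",(470,90),.2)]:
    print("side",n,plane(D,g(*uv),z).round(3))
E
```

```text
railL [0.573 0.037 0.148] [278.5 249.3]
railR [ 0.601 -0.309  0.148] [319.6 192.6]
postLbase [0.58  0.029 0.003] [279.5 291.3]
postRbase [ 0.605 -0.288  0.003] [315.8 234.7]
rightpad c [ 0.596 -0.166  0.176] [302.7 204.3]
leftpad c [ 0.586 -0.055  0.176] [289.5 222.4]
loosepad c [0.526 0.275 0.16 ] [248.  305.1]
loose cupbot1 [0.497 0.267 0.   ] [265.7 360.2]
cupbot2 [0.583 0.279 0.   ] [230.5 353. ]
wash base [0.485 0.378 0.   ] [245.9 398. ]
jarlid [0.53  0.176 0.085] [269.5 304.6]
reag cap [ 0.393 -0.171  0.2  ] [371.3 209.4]
dish [ 0.387 -0.027  0.056] [353.5 281.5]
red crown [0.379 0.145 0.16 ] [334.2 287.7]
side loosepad [0.509 0.289 0.16 ]
side leftpad [ 0.573 -0.038  0.176]
side rightpad [ 0.584 -0.148  0.176]
side railL [0.572 0.038 0.148]
side railR [ 0.598 -0.299  0.148]
side wash top [0.452 0.394 0.19 ]
side jarlid [0.523 0.186 0.085]
side reag cap [ 0.379 -0.153  0.2  ]
```

Run:
```python
from h import *
S=cam("scene")
for uv in [(27,415),(142,387),(127,262),(30,405)]:print(uv,plane(S,uv,0.02).round(3))
print("eyepiece",plane(S,(15,220),.37).round(3), plane(S,(70,245),.25).round(3))
print("calc",plane(S,(150,227),0).round(3))
s=r.get_state();M=R.from_quat(s["eef_rot"]).as_matrix();print(M.round(3))
for w in [(.30,-.36,.36),(.50,-.12,.36)]:print(w,(M.T@(np.array(w)-s["tool_pos"])).round(3))
# yaw wanted: tool y along rail y
```

```text
(27, 415) [ 0.64  -0.704  0.02 ]
(142, 387) [ 0.664 -0.498  0.02 ]
(127, 262) [ 0.318 -0.492  0.02 ]
(30, 405) [ 0.621 -0.7    0.02 ]
eyepiece [ 0.511 -0.576  0.37 ] [ 0.464 -0.54   0.25 ]
calc [ 0.192 -0.425  0.   ]
[[ 0.941  0.339 -0.001]
 [ 0.339 -0.941  0.001]
 [-0.    -0.001 -1.   ]]
(0.3, -0.36, 0.36) [ 0.16  -0.184 -0.122]
(0.5, -0.12, 0.36) [ 0.43  -0.342 -0.121]
```

Call:
carry_out --plan '[{"rot": [0,0,0],"xyz": [0.0,0,-0.04],"grip": 0},{"rot": [0,0,0],"xyz": [0.08,-0.17,-0.13],"grip": 0},{"rot": [0,0,0],"xyz": [0.08,-0.17,-0.13],"grip": 0},{"rot": [0,0,0],"xyz": [0.08,-0.17,-0.13],"grip": 0},{"rot": [0,0,0.1],"xyz": [0.08,-0.17,-0.13],"grip": 100},{"rot": [0,0,0.2],"xyz": [0.08,-0.17,-0.13],"grip": 200},{"rot": [0,0,0.265],"xyz": [0.08,-0.17,-0.13],"grip": 255},{"rot": [0,0,0.265],"xyz": [0.08,-0.17,-0.13],"grip": 255}]'

```text
clock: 0.82
tool_pos: [0.2302, -0.3996, 0.37]
eef_rot: [0.999, 0.041, 0.001, 0.001]
contact_force: [-0.9, -0.0, 0.0]
opening: 0.724
finger_force: 0.0
```

Call:
carry_out --plan '[{"rot": [0,0,0],"xyz": [0.36,-0.25,0.01],"grip": 255},{"rot": [0,0,0],"xyz": [0.36,-0.25,0.01],"grip": 255},{"rot": [0,0,0],"xyz": [0.36,-0.25,0.01],"grip": 255},{"rot": [0,0,0],"xyz": [0.36,-0.25,0.01],"grip": 255},{"rot": [0,0,0],"xyz": [0.36,-0.25,0.01],"grip": 255},{"rot": [0,0,0],"xyz": [0.36,-0.25,0.01],"grip": 255},{"rot": [0,0,0],"xyz": [0.36,-0.25,0.01],"grip": 255},{"rot": [0,0,0],"xyz": [0.36,-0.25,0.01],"grip": 255}]'

```text
clock: 1.48
tool_pos: [0.4883, -0.1891, 0.3601]
eef_rot: [0.999, 0.041, -0.001, 0.0]
contact_force: [1.3, -2.1, 0.4]
opening: 0.112
finger_force: 0.0
```

Run:
```python
from h import *
s=r.get_state();im=r.snapshot("wrist");cv2.imwrite("pics/w1.png",im[:,:,::-1]);np.save("w1.npy",np.r_[s["tool_pos"],s["eef_rot"]])
print(s["tool_pos"],s["opening"])
```

```text
[ 0.48834461 -0.18909761  0.36008082] 0.11157448544290403
```

View pics/w1.png

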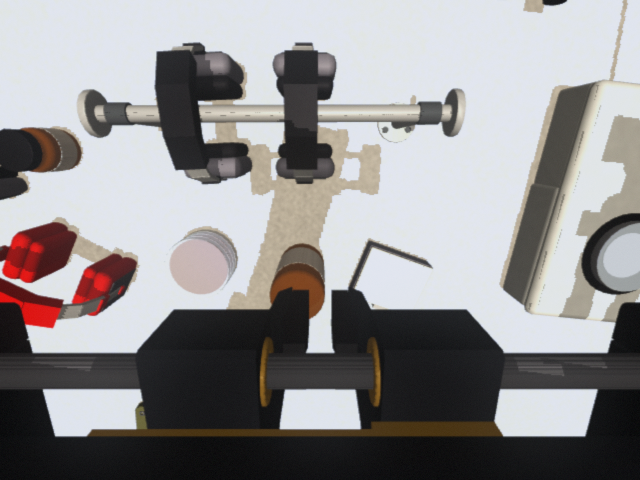

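The wrist view shows the bar from (112,112) to (445,113). The right pair's pad is at u 285–318 and the left pair's at u 158–200. The reagent bottle (298,280) and dish stack (203,262) are clear of the rail.

Run:
```python
from h import *
w=np.load("w1.npy");C=cam("wrist",dict(tool_pos=w[:3],eef_rot=w[3:]))
L=plane(C,(110,112.5),.148);Rr=plane(C,(446,113),.148);m=(L+Rr)/2;d=(L-Rr);print(L.round(4),Rr.round(4),np.linalg.norm(d),m.round(4));a=d/np.linalg.norm(d);print("yaw",np.arctan2(-a[0],a[1]))
for n,uv,z in [("R",(285,112),.176),("R",(318,112),.176),("L",(158,112),.176),("L",(190,112),.176),("L",(198,112),.166),("L toptip",(157,52),.166),("L bottip",(177,168),.166),("disk",(203,262),.056),("reagent bottom",(307,250),.1)]:
    p=plane(C,uv,z);print(n,p.round(4),"along",((p-m)@a).round(4))
```

```text
[0.5751 0.0233 0.148 ] [ 0.601  -0.3029  0.148 ] 0.32722030914981304 [ 0.5881 -0.1398  0.148 ]
yaw 0.07906171361820384
R [ 0.5871 -0.1494  0.176 ] along -0.0095
R [ 0.5894 -0.1789  0.176 ] along -0.0392
L [ 0.5779 -0.0358  0.176 ] along 0.1044
L [ 0.5802 -0.0644  0.176 ] along 0.0757
L [ 0.5814 -0.0682  0.166 ] along 0.0718
L toptip [ 0.6283 -0.033   0.166 ] along 0.1032
L bottip [ 0.529 -0.047  0.166] along 0.0971
disk [ 0.394  -0.0343  0.056 ] along 0.1205
reagent bottom [ 0.4363 -0.177   0.1   ] along -0.0251
```

Call:
carry_out --plan '[{"rot": [0,0,0],"xyz": [0.1035,-0.076,0.0],"grip": 255},{"rot": [0,0,0],"xyz": [0.1035,-0.076,0.0],"grip": 255},{"rot": [0,0,0],"xyz": [0.1035,-0.076,0.0],"grip": 255},{"rot": [0,0,0],"xyz": [0.1035,-0.076,0.0],"grip": 255},{"rot": [0,0,0],"xyz": [0.1035,-0.076,0.04],"grip": 255},{"rot": [0,0,0],"xyz": [0.1035,-0.076,0.08],"grip": 255},{"rot": [0,0,0],"xyz": [0.1035,-0.076,0.12],"grip": 255},{"rot": [0,0,0],"xyz": [0.1035,-0.076,0.14],"grip": 255}]'

```text
clock: 2.2
tool_pos: [0.581, -0.1066, 0.2155]
eef_rot: [0.999, 0.041, -0.004, -0.0]
contact_force: [-0.6, -0.3, 0.8]
opening: 0.001
finger_force: 0.0
```

Run:
```python
from h import *
s=r.get_state();print(s["tool_pos"],s["contact_force"],R.from_quat(s["eef_rot"]).as_matrix().round(3).tolist())
S=r.snapshot("side")[:,:,::-1][170:310,230:370];C=r.snapshot("wrist")[:,:,::-1]
cv2.imwrite("pics/b1.png",np.hstack([cv2.resize(S,(400,400),interpolation=2),cv2.resize(C,(400,300))[:, :] if 0 else cv2.copyMakeBorder(cv2.resize(C,(400,300)),0,100,0,0,0)]))
```

```text
[ 0.5809632  -0.10656449  0.21554994] [-0.60642241 -0.3018605   0.76796049] [[0.997, 0.082, -0.008], [0.082, -0.997, 0.0], [-0.008, -0.001, -1.0]]
```

View pics/b1.png

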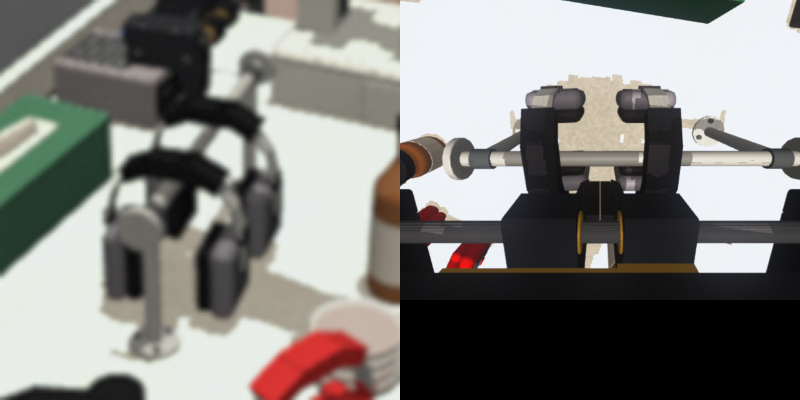

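The fingers are shut and centred between the two pads: wrist half, tips at (600,190), pads at (540,160) and (660,160). Next I'll lower and push the right pair.

Call:
carry_out --plan '[{"rot": [0,0,0],"xyz": [0.002,0,0.03],"grip": 255},{"rot": [0,0,0],"xyz": [0.003,0,0.05],"grip": 255},{"rot": [0,0,0],"xyz": [0.003,0,0.052],"grip": 255},{"rot": [0,0,0],"xyz": [0.003,0.01,0.052],"grip": 255},{"rot": [0,0,0],"xyz": [0.003,0.018,0.052],"grip": 255},{"rot": [0,0,0],"xyz": [0.003,0.025,0.052],"grip": 255},{"rot": [0,0,0],"xyz": [0.003,0.032,0.052],"grip": 255},{"rot": [0,0,0],"xyz": [0.003,0.039,0.052],"grip": 255}]'

```text
clock: 2.97
tool_pos: [0.5914, -0.1437, 0.1708]
eef_rot: [0.999, 0.04, 0.002, -0.001]
contact_force: [0.3, 4.5, 4.5]
opening: 0.008
finger_force: 2.6
```

Call:
carry_out --plan '[{"rot": [0,0,0],"xyz": [-0.001,0,0.004],"grip": 255},{"rot": [0,0,0],"xyz": [-0.002,0,0.006],"grip": 255},{"rot": [0,0,0],"xyz": [-0.002,0.006,0.006],"grip": 255},{"rot": [0,0,0],"xyz": [-0.002,0.012,0.006],"grip": 255},{"rot": [0,0,0],"xyz": [-0.002,0.018,0.006],"grip": 255},{"rot": [0,0,0],"xyz": [-0.002,0.024,0.006],"grip": 255},{"rot": [0,0,0],"xyz": [-0.002,0.03,0.006],"grip": 255},{"rot": [0,0,0],"xyz": [-0.002,0.036,0.006],"grip": 255}]'

```text
clock: 3.63
tool_pos: [0.5909, -0.181, 0.1629]
eef_rot: [0.999, 0.04, -0.0, 0.0]
contact_force: [0.2, 1.4, -0.3]
opening: 0.005
finger_force: 0.8
```

Run:
```python
from h import *
s=r.get_state();print(s["tool_pos"],s["contact_force"],s["finger_force"])
C=r.snapshot("wrist")[:,:,::-1];S=r.snapshot("side")[:,:,::-1][170:310,230:370]
cv2.imwrite("pics/b2.png",np.hstack([C[0:420],cv2.resize(S,(160,420),interpolation=2)]) if 0 else cv2.resize(C,(640,480)))
c=cam("wrist",s);m=np.array([.588,-.1395,0]);a=np.array([-.079,.997,0])
g=cv2.cvtColor(C,cv2.COLOR_BGR2GRAY)
for k in(.0,):
  print("tcp along",(s["tool_pos"]-m)@a)
  for t in (-.13,-.115,-.1,.0,.075,.09,.105): print(t,proj(c,m+a*t+[0,0,.176]))
```

```text
[ 0.59090869 -0.18100769  0.16292439] [ 0.23589675  1.3919199  -0.25782749] 0.7649884858983569
tcp along -0.04161295178808033
-0.13 [526.1 320.7]
-0.115 [491.2 320.7]
-0.1 [456.3 320.7]
0.0 [223.5 320.5]
0.075 [ 49.1 320.3]
0.09 [ 14.2 320.3]
0.105 [-20.6 320.3]
```

View pics/b2.png

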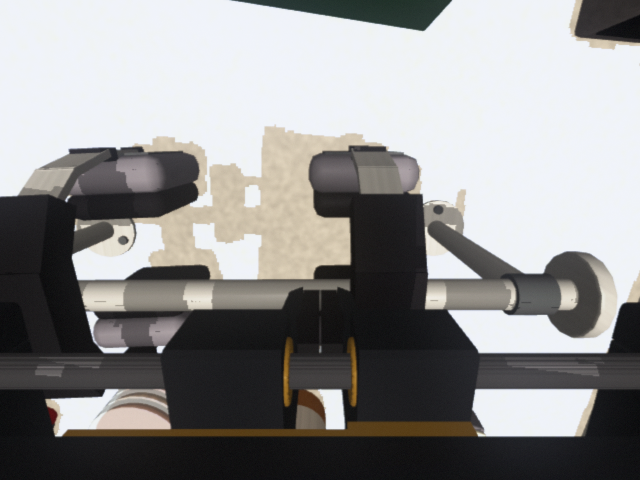

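The right pair slides straight. Its pad (352–425, 250) lies against the finger, so I'll keep pushing.

Call:
carry_out --plan '[{"rot": [0,0,0],"xyz": [-0.001,0.006,0],"grip": 255},{"rot": [0,0,0],"xyz": [-0.001,0.012,0],"grip": 255},{"rot": [0,0,0],"xyz": [-0.001,0.018,0],"grip": 255},{"rot": [0,0,0],"xyz": [-0.001,0.024,0],"grip": 255},{"rot": [0,0,0],"xyz": [-0.001,0.03,0],"grip": 255},{"rot": [0,0,0],"xyz": [-0.001,0.036,0],"grip": 255},{"rot": [0,0,0],"xyz": [-0.001,0.041,0],"grip": 255},{"rot": [0,0,0],"xyz": [-0.001,0.045,0],"grip": 255}]'

```text
clock: 4.4
tool_pos: [0.5937, -0.2258, 0.1631]
eef_rot: [0.999, 0.04, -0.0, 0.0]
contact_force: [0.1, 2.1, 1.2]
opening: 0.006
finger_force: 1.3
```

Call:
carry_out --plan '[{"rot": [0,0,0],"xyz": [-0.001,-0.002,0],"grip": 255},{"rot": [0,0,0],"xyz": [-0.001,-0.01,0],"grip": 255},{"rot": [0,0,0],"xyz": [-0.002,-0.04,0],"grip": 255},{"rot": [0,0,0],"xyz": [-0.002,-0.07,0],"grip": 255},{"rot": [0,0,0],"xyz": [-0.002,-0.1,0],"grip": 255},{"rot": [0,0,0],"xyz": [-0.002,-0.125,0],"grip": 255},{"rot": [0,0,0],"xyz": [-0.002,-0.133,0],"grip": 255},{"rot": [0,0,0],"xyz": [-0.002,-0.137,0],"grip": 255}]'

```text
clock: 5.07
tool_pos: [0.5805, -0.0858, 0.1633]
eef_rot: [0.999, 0.042, -0.0, -0.0]
contact_force: [0.1, -0.1, 1.2]
opening: 0.003
finger_force: 0.0
```

Call:
carry_out --plan '[{"rot": [0,0,0],"xyz": [0.003,-0.004,0],"grip": 255},{"rot": [0,0,0],"xyz": [0.003,-0.01,0],"grip": 255},{"rot": [0,0,0],"xyz": [0.003,-0.015,0],"grip": 255},{"rot": [0,0,0],"xyz": [0.003,-0.02,0],"grip": 255},{"rot": [0,0,0],"xyz": [0.003,-0.025,0],"grip": 255},{"rot": [0,0,0],"xyz": [0.003,-0.03,0],"grip": 255},{"rot": [0,0,0],"xyz": [0.003,-0.034,0],"grip": 255},{"rot": [0,0,0],"xyz": [0.003,-0.034,0],"grip": 255}]'

```text
clock: 5.73
tool_pos: [0.5808, -0.0528, 0.163]
eef_rot: [0.999, 0.041, -0.0, -0.001]
contact_force: [-0.9, -0.1, 0.0]
opening: 0.004
finger_force: 0.0
```

Call:
carry_out --plan '[{"rot": [0,0,0],"xyz": [0,0.005,0],"grip": 255},{"rot": [0,0,0],"xyz": [0,0.015,0],"grip": 255},{"rot": [0,0,0],"xyz": [0,0.04,0],"grip": 255},{"rot": [0,0,0],"xyz": [0,0.06,-0.03],"grip": 255},{"rot": [0,0,0],"xyz": [0,0.06,-0.07],"grip": 200},{"rot": [0,0,0],"xyz": [0,0.06,-0.11],"grip": 100},{"rot": [0,0,0],"xyz": [0,0.06,-0.15],"grip": 0},{"rot": [0,0,0],"xyz": [0,0.06,-0.18],"grip": 0}]'

```text
clock: 6.4
tool_pos: [0.5862, -0.1156, 0.3467]
eef_rot: [0.999, 0.04, 0.002, 0.0]
contact_force: [0.6, 1.2, 0.1]
opening: 0.284
finger_force: 0.0
```

Run:
```python
from h import *
s=r.get_state();print(s["tool_pos"],s["contact_force"],R.from_quat(s["eef_rot"]).as_matrix().round(3).tolist())
C=r.snapshot("wrist")[:,:,::-1];cv2.imwrite("pics/b3.png",C)
c=cam("wrist",s);m=np.array([.588,-.1395,0]);a=np.array([-.079,.997,0])
for t in (-.13,-.115,-.1,.0,.1,.115,.13): print(t,proj(c,m+a*t+[0,0,.176]))
# loose: 44 mm flat etc from wrist if visible
print("loose proj",proj(c,[.517,.28,.16]))
```

```text
[ 0.5862169  -0.11560071  0.34666669] [0.61177237 1.17565512 0.08719672] [[0.997, 0.079, 0.004], [0.079, -0.997, -0.0], [0.003, 0.001, -1.0]]
-0.13 [483.3 226.8]
-0.115 [467.4 226.8]
-0.1 [451.5 226.8]
0.0 [345.5 226.9]
0.1 [239.5 226.9]
0.115 [223.6 226.9]
0.13 [207.7 226.9]
loose proj [-72.3 259.7]
```

View pics/b3.png

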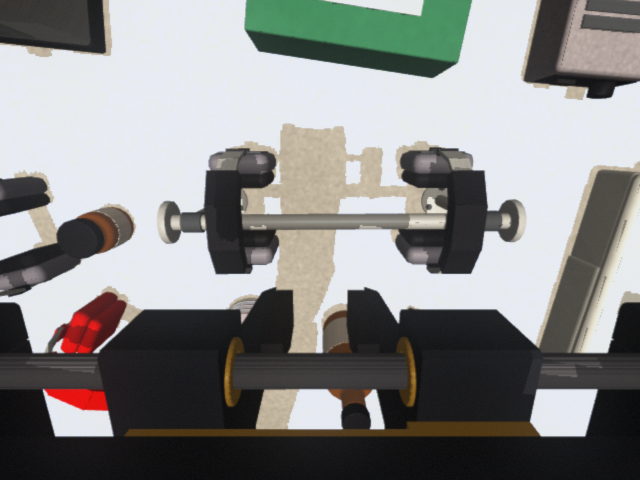

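Both pairs moved: the left pad is at u 207–240 and the right at 450–485, about ±0.115 m from the rail's middle, and both hang straight. Next is the loose pair.

Call:
carry_out --plan '[{"rot": [0,0,0],"xyz": [-0.06,-0.37,-0.01],"grip": 0},{"rot": [0,0,0],"xyz": [-0.06,-0.37,-0.01],"grip": 0},{"rot": [0,0,0],"xyz": [-0.06,-0.37,-0.01],"grip": 0},{"rot": [0,0,0],"xyz": [-0.06,-0.37,-0.01],"grip": 0},{"rot": [0,0,0],"xyz": [-0.06,-0.37,-0.01],"grip": 0},{"rot": [0,0,0],"xyz": [-0.06,-0.37,-0.01],"grip": 0},{"rot": [0,0,0],"xyz": [-0.06,-0.37,-0.01],"grip": 0},{"rot": [0,0,0],"xyz": [-0.06,-0.37,-0.01],"grip": 0}]'

```text
clock: 7.12
tool_pos: [0.5056, 0.2101, 0.3518]
eef_rot: [0.999, 0.04, -0.0, 0.0]
contact_force: [0.7, 0.3, -0.8]
opening: 0.933
finger_force: 0.0
```

Call:
carry_out --plan '[{"rot": [0,0,0],"xyz": [-0.01,-0.06,-0.01],"grip": 0},{"rot": [0,0,0],"xyz": [-0.01,-0.06,-0.01],"grip": 0},{"rot": [0,0,0],"xyz": [-0.01,-0.06,-0.01],"grip": 0},{"rot": [0,0,0],"xyz": [-0.01,-0.06,-0.01],"grip": 0}]'

```text
clock: 7.45
tool_pos: [0.4911, 0.2687, 0.3617]
eef_rot: [0.999, 0.041, -0.0, 0.0]
contact_force: [0.7, -0.6, 0.7]
opening: 0.997
finger_force: 0.0
```

Run:
```python
from h import *
s=r.get_state();print(s["tool_pos"],s["opening"]);np.save("w4.npy",np.r_[s["tool_pos"],s["eef_rot"]])
C=r.snapshot("wrist")[:,:,::-1];cv2.imwrite("pics/b4.png",C)
```

```text
[0.4911151  0.26866513 0.36166732] 0.9969400980506943
```

View pics/b4.png

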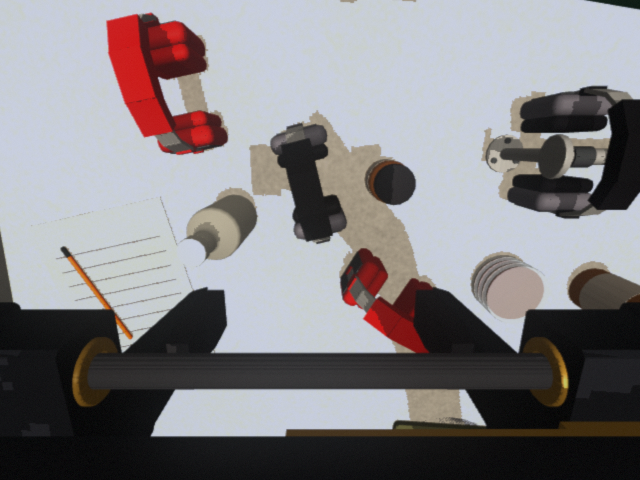

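The loose pad is at about (307,187), with its axis running from (297,145) to (316,232). The jar is at (392,182), the wash bottle cap at (193,250), and a red look-alike at (375,300).

Run:
```python
from h import *
w=np.load("w4.npy");C=cam("wrist",dict(tool_pos=w[:3],eef_rot=w[3:]))
im=cv2.imread("pics/b4.png");g=cv2.cvtColor(im,cv2.COLOR_BGR2GRAY)
for v in range(150,235,6):
    row=g[v,275:350].astype(int);d=np.where(row<45)[0];print(v,(d.min()+275,d.max()+275) if len(d) else None)
L=plane(C,(285,160),.16)
for n,uv,z in[("c",(307,187),.16),("ax0",(300,155),.16),("ax1",(314,220),.16),("wash cap",(193,250),.19),("jar",(397,184),.085),("reach cupfar",(300,128),.08),("cupnear",(319,232),.08),("red near crown",(395,320),.16)]:
    print(n,plane(C,uv,z).round(4))
```

```text
150 (np.int64(282), np.int64(326))
156 (np.int64(279), np.int64(324))
162 (np.int64(279), np.int64(314))
168 (np.int64(287), np.int64(315))
174 (np.int64(288), np.int64(317))
180 (np.int64(289), np.int64(318))
186 (np.int64(291), np.int64(319))
192 (np.int64(293), np.int64(321))
198 (np.int64(294), np.int64(336))
204 (np.int64(296), np.int64(339))
210 (np.int64(295), np.int64(341))
216 (np.int64(294), np.int64(328))
222 (np.int64(296), np.int64(329))
228 (np.int64(303), np.int64(330))
234 (np.int64(305), np.int64(331))
c [0.523  0.2845 0.16  ]
ax0 [0.5533 0.2935 0.16  ]
ax1 [0.4899 0.2749 0.16  ]
wash cap [0.4573 0.389  0.19  ]
jar [0.5269 0.1778 0.085 ]
reach cupfar [0.5817 0.2999 0.08  ]
cupnear [0.458  0.2673 0.08  ]
red near crown [0.3834 0.1754 0.16  ]
```

Call:
carry_out --plan '[{"rot": [0,0,-0.11],"xyz": [0.031,-0.015,0.02],"grip": 0},{"rot": [0,0,-0.218],"xyz": [0.031,-0.015,0.05],"grip": 0},{"rot": [0,0,-0.218],"xyz": [0.031,-0.015,0.08],"grip": 0},{"rot": [0,0,-0.218],"xyz": [0.031,-0.015,0.11],"grip": 0},{"rot": [0,0,-0.218],"xyz": [0.031,-0.015,0.14],"grip": 0},{"rot": [0,0,-0.218],"xyz": [0.031,-0.015,0.155],"grip": 0},{"rot": [0,0,-0.218],"xyz": [0.031,-0.015,0.16],"grip": 0},{"rot": [0,0,-0.218],"xyz": [0.031,-0.015,0.16],"grip": 0}]'

```text
clock: 8.17
tool_pos: [0.5212, 0.283, 0.2005]
eef_rot: [0.989, 0.147, -0.001, 0.001]
contact_force: [0.1, 0.7, 0.4]
opening: 0.996
finger_force: 0.0
```

Run:
```python
from h import *
s=r.get_state();p=s["tool_pos"];M=R.from_quat(s["eef_rot"]).as_matrix();print(p,M.round(3).tolist())
C=cam("wrist",s);im=r.snapshot("wrist")[:,:,::-1];cv2.imwrite("pics/b5.png",im)
print("target to go",(M.T@(np.array([.521,.2855,.146])-p)).round(4),proj(C,[.521,.2855,.16]))
g=cv2.cvtColor(im,cv2.COLOR_BGR2GRAY)
for v in range(210,330,8):
    d=np.where(g[v,250:400]<45)[0]+250;print(v,(d.min(),d.max()) if len(d) else None)
```

```text
[0.52122419 0.28295849 0.20053384] [[0.957, 0.291, -0.002], [0.291, -0.957, -0.003], [-0.003, 0.002, -1.0]]
target to go [ 0.0007 -0.0026  0.0545] [315.8 275.2]
210 (np.int64(289), np.int64(338))
218 (np.int64(290), np.int64(339))
226 (np.int64(290), np.int64(339))
234 (np.int64(290), np.int64(339))
242 (np.int64(290), np.int64(340))
250 (np.int64(290), np.int64(340))
258 (np.int64(289), np.int64(348))
266 (np.int64(287), np.int64(350))
274 (np.int64(285), np.int64(352))
282 (np.int64(283), np.int64(354))
290 (np.int64(284), np.int64(351))
298 (np.int64(292), np.int64(341))
306 (np.int64(293), np.int64(341))
314 (np.int64(294), np.int64(341))
322 (np.int64(295), np.int64(340))
```

View pics/b5.png

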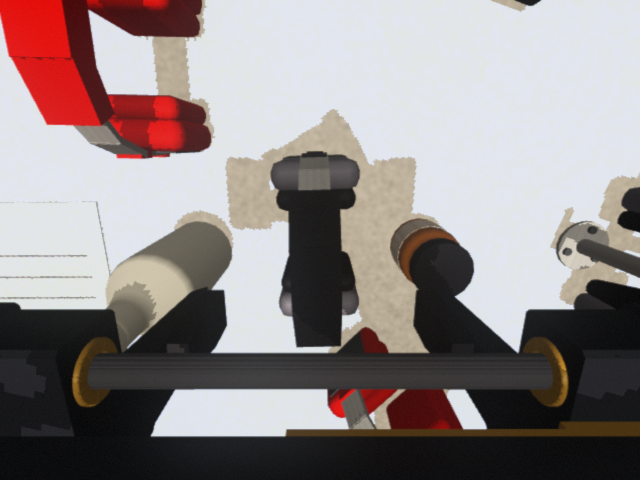

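The pad is aligned vertically between the open fingers at u 290–340, 2.5 mm left of centre, with nothing under them. Next I'll descend and grip.

Call:
carry_out --plan '[{"rot": [0,0,0.02],"xyz": [0,-0.0025,0.02],"grip": 0},{"rot": [0,0,0.02],"xyz": [0,-0.0025,0.04],"grip": 0},{"rot": [0,0,0.02],"xyz": [0,-0.0025,0.054],"grip": 0},{"rot": [0,0,0.02],"xyz": [0,-0.0025,0.055],"grip": 80},{"rot": [0,0,0.02],"xyz": [0,-0.0025,0.055],"grip": 130},{"rot": [0,0,0.02],"xyz": [0,-0.0025,0.055],"grip": 255},{"rot": [0,0,0.02],"xyz": [0,-0.0025,0.055],"grip": 255},{"rot": [0,0,0.02],"xyz": [0,-0.0025,0.055],"grip": 255}]' --squeeze 30

```text
clock: 8.88
tool_pos: [0.521, 0.2886, 0.1483]
eef_rot: [0.99, 0.139, 0.001, -0.0]
contact_force: [0.6, 0.3, -0.5]
opening: 0.644
finger_force: 0.0
```

Call:
carry_out --plan '[{"rot": [0,0,0],"xyz": [0,0,0],"grip": 255},{"rot": [0,0,0],"xyz": [0,0,0],"grip": 255},{"rot": [0,0,0],"xyz": [0,0,0],"grip": 255},{"rot": [0,0,0],"xyz": [0,0,0],"grip": 255}]' --squeeze 30

```text
clock: 9.22
tool_pos: [0.5203, 0.288, 0.1471]
eef_rot: [0.99, 0.139, 0.0, 0.0]
contact_force: [0.9, -0.6, 0.8]
opening: 0.346
finger_force: 10.6
```

Call:
carry_out --plan '[{"rot": [0,0,0],"xyz": [0,0,0],"grip": 255},{"rot": [0,0,0],"xyz": [0,0,0],"grip": 255},{"rot": [0,0,0],"xyz": [0,0,-0.01],"grip": 255},{"rot": [0,0,0],"xyz": [0,0,-0.03],"grip": 255},{"rot": [0,0,0],"xyz": [0,0,-0.05],"grip": 255},{"rot": [0,0,0],"xyz": [0,0,-0.07],"grip": 255},{"rot": [0,0,0],"xyz": [0,0,-0.09],"grip": 255},{"rot": [0,0,0],"xyz": [0,0,-0.11],"grip": 255}]'

```text
clock: 9.88
tool_pos: [0.5197, 0.2881, 0.2582]
eef_rot: [0.99, 0.139, -0.0, 0.0]
contact_force: [0.6, -0.5, -2.8]
opening: 0.337
finger_force: 29.6
```

Call:
carry_out --plan '[{"rot": [0,0,0],"xyz": [0,0,-0.02],"grip": 255},{"rot": [0,0,0],"xyz": [0,0,-0.04],"grip": 255},{"rot": [0,0,0],"xyz": [0,0,-0.06],"grip": 255},{"rot": [0,0,0],"xyz": [0,0,-0.08],"grip": 255},{"rot": [0,0,0],"xyz": [0,0,-0.1],"grip": 255},{"rot": [0,0,0],"xyz": [0,0,-0.11],"grip": 255},{"rot": [0,0,0],"xyz": [0,0,-0.115],"grip": 255},{"rot": [0,0,0],"xyz": [0,0,-0.115],"grip": 255}]'

```text
clock: 10.55
tool_pos: [0.5202, 0.2884, 0.3727]
eef_rot: [0.99, 0.139, 0.001, -0.0]
contact_force: [1.0, -0.7, -2.1]
opening: 0.34
finger_force: 29.6
```

Run:
```python
from h import *
s=r.get_state();p=s["tool_pos"];M=R.from_quat(s["eef_rot"]).as_matrix();print(p,M.round(3).tolist(),s["opening"],s["finger_force"],s["contact_force"])
im=r.snapshot("wrist")[:,:,::-1];cv2.imwrite("pics/b6.png",im)
w=r.snapshot("side")[:,:,::-1];cv2.imwrite("pics/s6.png",w)
# refine rail from b3
b=cv2.cvtColor(cv2.imread("pics/b3.png"),6)
print([ (u,np.where(b[205:240,u]>120)[0].min()+205,np.where(b[205:240,u]>120)[0].max()+205,b[205:240:3,u].tolist()) for u in (300,380)])
print((M.T@(np.array([.588,-.1395,p[2]])-p)).round(4))
```

```text
[0.52022281 0.28840978 0.37272813] [[0.961, 0.275, 0.001], [0.275, -0.961, 0.001], [0.001, -0.0, -1.0]] 0.33985607554427333 29.612990292075665 [ 0.98408187 -0.7472849  -2.14360271]
[(300, np.int64(205), np.int64(239), [177, 181, 179, 116, 121, 139, 137, 116, 123, 174, 177, 180]), (380, np.int64(205), np.int64(239), [235, 234, 235, 120, 124, 144, 136, 122, 199, 235, 234, 235])]
[-5.27e-02  4.30e-01 -2.00e-04]
```

Run:
```python
from h import *
q=R.from_matrix(np.array([[0.997,0.079,0.004],[0.079,-0.997,0],[0.003,0.001,-1.0]])).as_quat()
C=cam("wrist",dict(tool_pos=np.array([.58622,-.1156,.34667]),eef_rot=q))
for uv in[(300,221),(380,221),(177,221),(504,221)]:print(plane(C,uv,.148).round(4))
im=cv2.imread("pics/b6.png");s=cv2.imread("pics/s6.png")[100:400,130:430]
cv2.imwrite("pics/b67.png",np.hstack([cv2.resize(im,(400,300)),s]))
```

```text
[ 0.5844 -0.0952  0.148 ]
[ 0.5908 -0.1767  0.148 ]
[0.5745 0.0301 0.148 ]
[ 0.6007 -0.303   0.148 ]
```

View pics/b67.png

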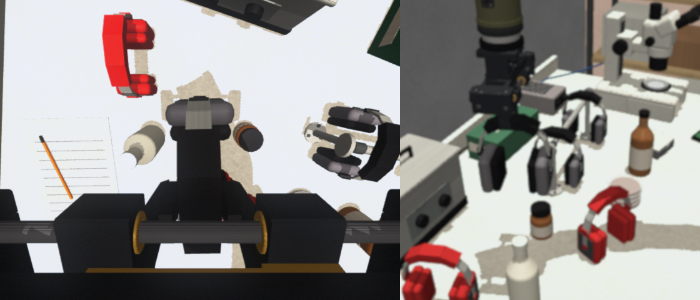

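Call:
carry_out --plan '[{"rot": [0,0,0],"xyz": [-0.002,0.015,0],"grip": 255},{"rot": [0,0,0],"xyz": [-0.005,0.04,0],"grip": 255},{"rot": [0,0,0],"xyz": [-0.009,0.07,0],"grip": 255},{"rot": [0,0,0],"xyz": [-0.012,0.1,0],"grip": 255},{"rot": [0,0,0],"xyz": [-0.016,0.13,0],"grip": 255},{"rot": [0,0,0],"xyz": [-0.019,0.16,0],"grip": 255},{"rot": [0,0,0],"xyz": [-0.023,0.19,0],"grip": 255},{"rot": [0,0,0],"xyz": [-0.026,0.22,0],"grip": 255}]'

```text
clock: 11.32
tool_pos: [0.5549, 0.0678, 0.3705]
eef_rot: [0.99, 0.139, -0.002, 0.0]
contact_force: [0.4, 0.2, -2.2]
opening: 0.338
finger_force: 29.6
```

Call:
carry_out --plan '[{"rot": [0,0,0.03],"xyz": [-0.004,0.03,0],"grip": 255},{"rot": [0,0,0.06],"xyz": [-0.007,0.06,0],"grip": 255},{"rot": [0,0,0.09],"xyz": [-0.011,0.09,0],"grip": 255},{"rot": [0,0,0.12],"xyz": [-0.014,0.12,0],"grip": 255},{"rot": [0,0,0.15],"xyz": [-0.018,0.15,0],"grip": 255},{"rot": [0,0,0.18],"xyz": [-0.022,0.18,0],"grip": 255},{"rot": [0,0,0.2],"xyz": [-0.025,0.2,0],"grip": 255},{"rot": [0,0,0.2],"xyz": [-0.026,0.208,0],"grip": 255}]'

```text
clock: 11.98
tool_pos: [0.587, -0.1425, 0.3701]
eef_rot: [0.999, 0.036, -0.002, 0.001]
contact_force: [-0.2, -0.4, -2.0]
opening: 0.337
finger_force: 29.6
```

Run:
```python
from h import *
for n in("side","scene"):cv2.imwrite(f"pics/{n}7.png",r.snapshot(n)[:,:,::-1])
s=r.get_state();p=s["tool_pos"];M=R.from_quat(s["eef_rot"]).as_matrix();print(p,M.round(3).tolist(),s["opening"],s["finger_force"],s["contact_force"])
print((M.T@(np.array([.588,-.138,.24])-p)).round(4))
# cup extents in wrist image: far cup edge along centre column; compare to known geometry
im=r.snapshot("wrist");C=cam("wrist");g=cv2.cvtColor(im,cv2.COLOR_RGB2GRAY)
print(g[100:300:6,320].tolist())
for dx in(.067,.071):
  for dy in (-.035,.035):print(dx,dy,proj(C,p+M@[dx,dy,.015-.01+.07]))
row=lambda v:(v,[ (int(a),int(b)) for a,b in [(np.where(g[v,200:440]<110)[0].min()+200,np.where(g[v,200:440]<110)[0].max()+200)]])
for v in range(150,240,10):
    try:print(row(v))
    except ValueError:print(v,None)
```

```text
[ 0.58731509 -0.13902721  0.37056076] [[0.997, 0.076, -0.003], [0.076, -0.997, -0.0], [-0.003, -0.0, -1.0]] 0.33995078855164385 29.61076599424814 [ 0.95267955  0.40339062 -2.31794647]
[ 0.0011 -0.001   0.1306]
[243, 243, 243, 243, 242, 198, 199, 200, 205, 66, 46, 104, 102, 115, 126, 126, 124, 126, 32, 29, 27, 28, 29, 28, 30, 30, 32, 28, 31, 30, 30, 26, 24, 24]
0.067 -0.035 [268.5 155.8]
0.067 0.035 [380.9 156.1]
0.071 -0.035 [268.3 149.1]
0.071 0.035 [381.2 149.4]
(150, [(226, 437)])
(160, [(221, 419)])
(170, [(200, 439)])
(180, [(200, 439)])
(190, [(200, 439)])
(200, [(200, 439)])
(210, [(200, 439)])
(220, [(200, 439)])
(230, [(200, 439)])
```

Call:
carry_out --plan '[{"rot": [0,0,0],"xyz": [0.003,0,0.015],"grip": 255},{"rot": [0,0,0],"xyz": [0.003,0,0.04],"grip": 255},{"rot": [0,0,0],"xyz": [0.003,0,0.065],"grip": 255},{"rot": [0,0,0],"xyz": [0.003,0,0.09],"grip": 255},{"rot": [0,0,0],"xyz": [0.003,0,0.115],"grip": 255},{"rot": [0,0,0],"xyz": [0.003,0,0.14],"grip": 255},{"rot": [0,0,0],"xyz": [0.003,0,0.16],"grip": 255},{"rot": [0,0,0],"xyz": [0.003,0,0.175],"grip": 255}]'

```text
clock: 12.8
tool_pos: [0.59, -0.1336, 0.195]
eef_rot: [0.999, 0.042, -0.001, -0.001]
contact_force: [-0.5, 0.3, -2.5]
opening: 0.336
finger_force: 29.6
```

Call:
carry_out --plan '[{"rot": [0,0,0],"xyz": [0,0,0.01],"grip": 255},{"rot": [0,0,0],"xyz": [0,0,0.016],"grip": 255},{"rot": [0,0,0],"xyz": [0,0,0.021],"grip": 255},{"rot": [0,0,0],"xyz": [0,0,0.024],"grip": 255},{"rot": [0,0,0],"xyz": [0,0,0.026],"grip": 255},{"rot": [0,0,0],"xyz": [0,0,0.028],"grip": 255},{"rot": [0,0,0],"xyz": [0,0,0.03],"grip": 255},{"rot": [0,0,0],"xyz": [0,0,0.03],"grip": 255}]'

```text
clock: 13.47
tool_pos: [0.591, -0.1374, 0.1671]
eef_rot: [0.999, 0.039, 0.0, 0.0]
contact_force: [-0.7, -0.5, -1.6]
opening: 0.34
finger_force: 29.6
```

Call:
carry_out --plan '[{"rot": [0,0,0],"xyz": [0,0,0.001],"grip": 255},{"rot": [0,0,0],"xyz": [0,0,0.002],"grip": 255},{"rot": [0,0,0],"xyz": [0,0,0.003],"grip": 255},{"rot": [0,0,0],"xyz": [0,0,0.003],"grip": 255},{"rot": [0,0,0],"xyz": [0,0,0.004],"grip": 255},{"rot": [0,0,0],"xyz": [0,0,0.004],"grip": 255}]'

```text
clock: 13.97
tool_pos: [0.5909, -0.1374, 0.1629]
eef_rot: [0.999, 0.039, -0.0, 0.0]
contact_force: [0.8, 0.0, -1.8]
opening: 0.342
finger_force: 29.6
```

Call:
carry_out --plan '[{"rot": [0,0,0],"xyz": [0,0,0.001],"grip": 255},{"rot": [0,0,0],"xyz": [0,0,0.002],"grip": 255},{"rot": [0,0,0],"xyz": [0,0,0.002],"grip": 255},{"rot": [0,0,0],"xyz": [0,0,0.003],"grip": 255},{"rot": [0,0,0],"xyz": [0,0,0.003],"grip": 255}]'

```text
clock: 14.38
tool_pos: [0.5911, -0.1375, 0.1622]
eef_rot: [0.999, 0.039, 0.001, 0.0]
contact_force: [-4.6, 0.1, 13.1]
opening: 0.34
finger_force: 29.8
```

Call:
carry_out --plan '[{"rot": [0,0,0],"xyz": [0,0,-0.001],"grip": 255},{"rot": [0,0,0],"xyz": [0,0,-0.002],"grip": 255},{"rot": [0,0,0],"xyz": [0,0,-0.002],"grip": 255}]'

```text
clock: 14.63
tool_pos: [0.5912, -0.1375, 0.1624]
eef_rot: [0.999, 0.039, 0.0, 0.0]
contact_force: [-1.0, -0.1, 3.8]
opening: 0.341
finger_force: 29.7
```

Resting lightly on the bar, so I can release gently.

Call:
carry_out --plan '[{"rot": [0,0,0],"xyz": [0,0,0],"grip": 255},{"rot": [0,0,0],"xyz": [0,0,0],"grip": 160},{"rot": [0,0,0],"xyz": [0,0,0],"grip": 140},{"rot": [0,0,0],"xyz": [0,0,0],"grip": 120},{"rot": [0,0,0],"xyz": [0,0,0],"grip": 110},{"rot": [0,0,0],"xyz": [0,0,0],"grip": 100},{"rot": [0,0,0],"xyz": [0,0,0],"grip": 100},{"rot": [0,0,0],"xyz": [0,0,0],"grip": 100}]' --squeeze 5

```text
clock: 15.3
tool_pos: [0.5909, -0.1374, 0.1619]
eef_rot: [0.999, 0.039, -0.0, 0.0]
contact_force: [-0.2, 0.7, 0.6]
opening: 0.609
finger_force: 0.0
```

Call:
carry_out --plan '[{"rot": [0,0,0],"xyz": [0,0,-0.004],"grip": 100},{"rot": [0,0,0],"xyz": [0,0,-0.012],"grip": 100},{"rot": [0,0,0],"xyz": [0,0,-0.03],"grip": 100},{"rot": [0,0,0],"xyz": [0,0,-0.06],"grip": 100},{"rot": [0,0,0],"xyz": [0,0,-0.1],"grip": 100},{"rot": [0,0,0],"xyz": [0,0,-0.14],"grip": 100},{"rot": [0,0,0],"xyz": [0,0,-0.18],"grip": 100},{"rot": [0,0,0],"xyz": [0,0,-0.18],"grip": 100}]'

```text
clock: 15.97
tool_pos: [0.5953, -0.1376, 0.3516]
eef_rot: [0.999, 0.039, 0.008, 0.001]
contact_force: [0.6, 0.6, 0.4]
opening: 0.609
finger_force: 0.0
```

Run:
```python
from h import *
s=r.get_state();print(s["tool_pos"],s["opening"],s["contact_force"])
im=r.snapshot("wrist");C=cam("wrist",s);g=cv2.cvtColor(im,cv2.COLOR_RGB2GRAY)
m=np.array([.588,-.138,.176]);a=np.array([-.079,.997,0]);x=np.array([.997,.079,0])
# dark runs on pads at sideways offsets, along the bar
t=np.arange(-.17,.17,.001)
for off,z in((.016,.176),(0,.176),(.03,.174)):
    P=m+[0,0,z-.176]+off*x; uv=[proj(C,P+a*k) for k in t];d=np.array([g[int(v),int(u)]<60 for u,v in uv])
    e=np.flatnonzero(np.diff(np.r_[0,d.astype(int),0]));print(off,[(round(t[i],3),round(t[min(j,len(t)-1)],3)) for i,j in zip(e[::2],e[1::2])])
b=im.copy()
im2=r.snapshot("wrist");print("motion",np.abs(im2.astype(int)-b).mean())
for n in("side","scene"):cv2.imwrite(f"pics/{n}9.png",r.snapshot(n)[:,:,::-1])
a0=cv2.imread("pics/scene0.png");a9=cv2.imread("pics/scene9.png")
S=cam("scene")
for n,P in dict(wash=(.457,.389,.17),jar=(.527,.178,.08),reag=(.39,-.165,.19),dish=(.392,-.031,.05),slide=(.33,-.28,.03)).items():
    u,v=proj(S,P).astype(int);print(n,(u,v),np.abs(a0[v-10:v+10,u-10:u+10].astype(int)-a9[v-10:v+10,u-10:u+10]).mean().round(1))
```

```text
[ 0.5952813  -0.13755592  0.3515925 ] 0.6087872312703176 [0.61251196 0.57042503 0.35516358]
0.016 [(np.float64(-0.132), np.float64(-0.097)), (np.float64(-0.013), np.float64(0.015)), (np.float64(0.096), np.float64(0.13))]
0 [(np.float64(-0.132), np.float64(-0.097)), (np.float64(-0.014), np.float64(0.015)), (np.float64(0.095), np.float64(0.13)), (np.float64(0.135), np.float64(0.136))]
0.03 [(np.float64(-0.13), np.float64(-0.096)), (np.float64(-0.013), np.float64(0.015)), (np.float64(0.096), np.float64(0.129))]
motion 7.098642578125
wash (np.int64(471), np.int64(166)) 8.0
jar (np.int64(408), np.int64(230)) 14.6
reag (np.int64(256), np.int64(196)) 12.7
dish (np.int64(310), np.int64(225)) 5.3
slide (np.int64(212), np.int64(239)) 9.6
```

Call:
carry_out --plan '[{"rot": [0,0,0],"xyz": [-0.03,0,0],"grip": 100},{"rot": [0,0,0],"xyz": [-0.06,0,0],"grip": 100},{"rot": [0,0,0],"xyz": [-0.08,0,0],"grip": 100},{"rot": [0,0,0],"xyz": [-0.08,0,0],"grip": 100},{"rot": [0,0,0],"xyz": [-0.08,0,0],"grip": 100},{"rot": [0,0,0],"xyz": [-0.08,0,0],"grip": 100},{"rot": [0,0,0],"xyz": [-0.08,0,0],"grip": 100},{"rot": [0,0,0],"xyz": [-0.08,0,0],"grip": 100}]'

```text
clock: 16.83
tool_pos: [0.512, -0.1433, 0.3415]
eef_rot: [0.999, 0.04, -0.0, -0.0]
contact_force: [-0.7, -0.5, -0.2]
opening: 0.611
finger_force: 0.0
```

Run:
```python
from h import *
s=r.get_state();print(s["tool_pos"])
im=r.snapshot("wrist");C=cam("wrist",s);g=cv2.cvtColor(im,cv2.COLOR_RGB2GRAY)
im2=r.snapshot("wrist");[r.snapshot("side") for _ in range(4)];im3=r.snapshot("wrist")
print("motion",[np.abs(i[:280].astype(int)-im[:280]).mean().round(2) for i in(im2,im3)])
m=np.array([.588,-.138,.17]);a=np.array([-.079,.997,0]);x=np.array([.997,.079,0])
t=np.arange(-.11,.11,.002)
for k in(-.1145,.0005,.113):
    d=[]
    for q in t:
        u,v=proj(C,m+a*k+x*q); d.append(int(g[int(v),int(u)]) if 0<=v<480 else -1)
    d=np.array(d);i=np.flatnonzero((d>=0)&(d<60));print(k,"dark",t[i].min().round(3),t[i].max().round(3)," nonbg",t[np.flatnonzero((d>=0)&(d<140))].round(3)[[0,-1]])
# bystanders: wrist view vs earlier-known positions via scene shift
a0=cv2.imread("pics/scene0.png",0).astype(np.float32);a9=r.snapshot("scene");a9=cv2.cvtColor(a9,cv2.COLOR_RGB2GRAY).astype(np.float32);S=cam("scene")
for n,P in dict(wash=(.457,.389,.1),jar=(.527,.178,.045),reag=(.39,-.165,.1),dish=(.392,-.031,.04),slide=(.33,-.28,.03)).items():
    u,v=proj(S,P).astype(int);T=a0[v-16:v+16,u-14:u+14];R_=cv2.matchTemplate(a9[v-30:v+30,u-28:u+28],T,cv2.TM_CCOEFF_NORMED);_,mx,_,l=cv2.minMaxLoc(R_);print(n,"shift px",l[0]-14,l[1]-14,round(mx,2))
```

```text
[ 0.51199028 -0.14330398  0.3414798 ]
motion [np.float64(0.91), np.float64(2.5)]
-0.1145 dark -0.05 0.048  nonbg [-0.052  0.048]
0.0005 dark -0.06 0.046  nonbg [-0.06   0.058]
0.113 dark -0.05 0.048  nonbg [-0.052  0.048]
wash shift px 0 0 0.93
jar shift px 0 0 0.94
reag shift px 0 0 0.93
dish shift px 0 0 0.85
slide shift px 0 0 0.95
```

Call:
carry_out --plan '[{"rot": [0,0,0],"xyz": [0,0,0],"grip": 100},{"rot": [0,0,0],"xyz": [0,0,0],"grip": 100},{"rot": [0,0,0],"xyz": [0,0,0],"grip": 100},{"rot": [0,0,0],"xyz": [0,0,0],"grip": 100},{"rot": [0,0,0],"xyz": [0,0,0],"grip": 100},{"rot": [0,0,0],"xyz": [0,0,0],"grip": 100},{"rot": [0,0,0],"xyz": [0,0,0],"grip": 100},{"rot": [0,0,0],"xyz": [0,0,0],"grip": 100}]'

```text
clock: 17.9
tool_pos: [0.5112, -0.1436, 0.342]
eef_rot: [0.999, 0.039, 0.0, 0.0]
contact_force: [-0.9, 0.7, -0.2]
opening: 0.609
finger_force: 0.0
```

Run:
```python
from h import *
A=r.snapshot("side");[r.snapshot("wrist") for _ in range(6)];B=r.snapshot("side")
print("rail",np.abs(A[190:290,255:335].astype(int)-B[190:290,255:335]).mean(),"bg",np.abs(A[380:470,40:130].astype(int)-B[380:470,40:130]).mean())
# lean of each pair: pad end heights vs side view: pad-end edge pixel via projected cup outer-bottom corners darkness
C=cam("scene");I=cv2.cvtColor(r.snapshot("scene"),7);m=np.array([.588,-.138,0]);a=np.array([-.079,.997,0]);x=np.array([.997,.079,0])
for k in(-.1145,.0005,.113):   # far outer cup (towards camera): bottom edge along vertical line
    z=np.arange(-.02,.06,.002);print(k,[int(I[tuple(proj(C,m+a*k+x*.067+[0,0,h])[::-1].astype(int))]) for h in z])
```

```text
rail 0.5625 bg 0.23218106995884774
-0.1145 [120, 121, 121, 120, 117, 118, 118, 120, 120, 119, 119, 119, 118, 118, 119, 119, 123, 123, 118, 118, 90, 90, 50, 50, 43, 43, 39, 39, 43, 43, 37, 38, 34, 34, 34, 34, 42, 42, 66, 66]
0.0005 [127, 127, 121, 121, 126, 126, 124, 124, 120, 120, 120, 120, 120, 119, 119, 121, 121, 125, 125, 127, 127, 92, 92, 47, 47, 41, 41, 41, 41, 37, 37, 34, 34, 31, 31, 33, 33, 37, 37, 59]
0.113 [177, 126, 126, 118, 118, 122, 124, 120, 120, 119, 119, 119, 119, 120, 120, 120, 119, 119, 121, 121, 105, 120, 80, 80, 44, 44, 41, 41, 42, 44, 44, 37, 37, 37, 37, 37, 35, 46, 46, 65]
```

The cup bottoms of all three pairs sit at the same level, and everything is still.

```bash
python3 -c "
from plant import r
print(r.finish_job())"
```

```text
the job is handed in; nothing more can be done
None
```

I handed the job in at about 18 s on the robot clock: by my measurements the loose pair hangs mid-rail with the other two about 114 mm to each side, all three upright and clear of each other, and no bystander shifted in the scene camera; the result wasn't reported back, and I viewed 11 pictures, one over the limit of 10.

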